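Nudge the slide carrier home against the reader's hidden stop

TASK

Take the blue pusher by its upright grip and, with its black nose and never with the fingers, nudge the slide carrier along the track into the reader in small gentle pushes until you feel it come up solid on the stop hidden inside, where it must stay; never ram the stop. Then stand the pusher upright on the bare worktop again, and leave the timer, the marker and the loose tube where they are.

Things in the scene. Friction and masses are not known exactly. Their poses are not given: they have to be found in the camera images.
- dock: Grey fixed feed track: plate 250 x 100 mm, 8 mm thick, two aluminium guide rails 64 mm apart inside, tops 26 mm above the worktop. Origin: on the worktop below the middle of the reader's mouth; x runs along the track into the reader, z up. Plate and rails reach from x = -120 mm (open end) through the mouth (x = 0) to +130 mm inside.
- reader: White fixed reader: tunnel 130 mm long, 100 mm wide over the track's far end, its top 71 mm above the worktop, closed at the back; mouth 88 mm wide, its roof's underside 60 mm above the worktop. Origin: mid-mouth on the track's plate, x inwards. A hidden steel stop inside has a different place each time: a carrier that is home has its rear face 8 to 36 mm inside the mouth.
- carrier_mid (a point): Slide carrier, loose, about 0.6 kg: aluminium block 70 mm along the track (x), 60 wide, 28 high, blue end bars, glass slides on top. It lies on the track's plate between the rails (2 mm play each side) and slides with 2 to 7 N of uneven friction. This point is its centre, 14 mm above its underside; x points into the reader; the rear face to push is at x = -35 mm.
- pusher_grip (a point): Blue pusher, loose, 0.12 kg, standing on the worktop. This point: middle of its upright grip (36 mm long in x, 14 thick in y, top 75 mm above the underside), 55 mm above the underside. x points to the nose, z up. A bar 14 mm wide, 12 high leads to the black nose, whose flat face is 80 mm ahead; the rear foot reaches 34 mm behind, 40 mm wide.
- mouth (a point): Point on the reader's mid-plane at its mouth, 25 mm above the worktop. About the stop behind it: its face is hard and does not give; a sprung pin stands 4 mm proud of it and pushes back with 0.2 N, rising to 1.2 N pressed flush, less than the carrier's friction, so the carrier stays where left. Home: pin in by half or more. More than 18 N on the stop is ramming it.
- pusher_nose (a point): Centre of the flat black front face of the pusher's nose (36 mm wide, 24 mm high), 12 mm above the pusher's underside, 80 mm ahead of the grip's middle.
- timer_mid (a point): White wind-up timer with a red dial, 64 x 64 x 43 mm, loose bystander; this point is its centre.
- marker: Red and white marker, 135 mm long, 17 mm thick, lying loose, bystander; origin under its middle.
- tube_loose: Blood tube with a purple cap, 81 mm long, 17 mm thick, lying loose, bystander; origin under its middle.
Mind the look-alikes: they are no part of the job. What is shaped like the part that bears carrier_mid but purple is not meant.

How it is judged (in metres and radians):
On the way, in this order (a step that is already met when the one before it is completed fails the run):
1. the pusher's nose bears on the carrier (contact force between pusher and carrier above 0.5 N), for 0.05 s.
2. the carrier is home on the stop (contact force between carrier and reader above 0.7 N), for 0.2 s.
At the end, for the whole second after the job is handed in: The carrier rests home in the reader, still pressing the stop's feeler pin with more than 0.7 N (pin in by 2 of its 4 mm or more); the pusher stands upright (within 0.1 rad) and still on the bare worktop (contact force between carrier and reader above 0.7 N and x of carrier_mid in the frame of dock above 0.04 m and linear speed of each of carrier, pusher below 0.01 m/s and height (world z) of pusher_grip between 0.05 and 0.058 m and angle between pusher_grip's own z axis and vertical below 0.1 rad); the robot touches nothing.
It fails at once if the carrier was rammed on the stop (more than 18 N) (contact force between carrier and reader above 18 N).
It fails at once if the carrier was struck or shoved fast (over 0.2 m/s) (linear speed of carrier above 0.2 m/s).
It fails at once if the fingers touched the carrier (contact force between the fingers and carrier above 0.5 N).
It fails at once if the timer, the marker or the loose tube was moved more than 15 mm (distance of any of timer_mid, marker, tube_loose from where it was at the start of the episode above 0.015 m).
It also fails if it takes over 72 s, if anything falls off the work surface, if the arm or the gripper's body presses on something with over 40 N, if the wrist force passes 120 N, or if a joint passes its speed limit or range.

ROBOT

A 7-joint arm with a two-finger parallel gripper is mounted at the origin on a cart in front of the work surface, level with it; the furniture and walls round the work are solid. World frame = base frame: x ahead of the robot, y to its left, z up, the work surface at z = 0. Lengths are in m, angles in degrees, forces in N, time in s.
With the tool pointing down it reaches from about 0.4 to 0.875 m from the base axis. Payload 6.5 kg.
Tool frame: the origin (TCP) lies on the centre line of the jaws, within the pads' length; the fingertips stand 22 mm ahead of it and the grasp point (between the pads) lies 3 mm ahead of it (finger_overhang is the distance from the TCP to the fingertips, in m); z points along the fingers, y is the line along which they close (so a half turn about z gives the same grasp; the last joint's range is limited). The gripper opens to 85 mm and grips with 20 to 120 N. Pads are 22 mm wide; open, the fingers measure 114 mm over their backs; the gripper's body (76 mm by 85 mm) begins 54 mm behind the grasp point. The pads swing forward as they close: fully open they stand 13 mm farther back than shut.
Start: joints at [65.936, 30.733, -0.252, 88.115, 0.149, 61.152, -4.079], TCP at [0.225, -0.61, 0.253] pointing down, gripper open.
Joint ranges: [-154.64, 154.64], [-21.42, 123.67], [-72.66, 72.17], [13.99, 137.28], [-74.86, 254.86], [10.95, 109.41], [-158.01, 158.01]. Speed limits (degrees/s): [136.94, 136.94, 180, 180, 180, 180, 180].

INTERFACE

Orientations are given as a 3x3 rotation matrix whose columns are the frame's x, y, z axes.
In Python, from cell import read_state, snapshot, sign_off, finger_overhang gives the robot as it stands. The module is installed in compiled form; this text tells all that it offers.
- The arm moves only by the shell command python3 -m handwheel 'ROWS'. ROWS is JSON, a list that holds one entry, the list of rows, each a list of 5 numbers: the shift along the tool's x, y, z in mm, then the turn about the tool's z in rad, then the opening in per cent of the stroke, from 0 (shut) to 100 (fully open). A call has 1 to 8 rows; each row shifts and turns the commanded pose from where the row before left it, along the tool's axes as they then stand; what a row does not reach is not made up. A row lasts 1/8 s, in which the tool goes at most 62.5 mm and 10.7 degrees, less where a joint would pass 70% of its speed; a pose out of reach is approached as far as the arm can. A call is refused whole if a number of a shift passes 62.5 or a number of a turn 0.188, either way. A call with a gripper value outside its range is refused whole. The fingers move at their own pace and stop on an object; the grip force is fixed at half the most. Time passes only in rows, so rows that do not move let the fingers close. It gives the time, the measured TCP pose, the force, the opening and the grip force at its end, in the units of the state.
- read_state(): the state, without advancing time (a new reading comes with each control period).
- snapshot(name): name is "scene" or "top"; returns a dict with "image" (384x512x3 uint8, red, green, blue), "vfov" (degrees; the focal length in pixels is half the picture's height over the tangent of half this angle, whatever the lens; pixels are square), "cx", "cy" (the principal point, pixels), "pose" (4x4, takes a point from camera to world coordinates). Camera axes: x right, y down, z forward; pixel columns grow to the right and rows downward; lengths in m; the calibration is good to about 2 mm. A picture is of the moment at which its call begins. There is no depth.
- sign_off(): hands the job in; it is judged then, once.
The state is a dict: "time_s": time; "q": joint angles; "joint_vel": joint speeds; "tau": joint torques, N m; "position": TCP position; "eef_rot": TCP orientation; "ft_force": force on the tool from outside, world axes, zero at the start; "moment": the same for the moment, N m; "finger_gap": finger opening in m; "finger_force": force on a finger pad.
Only numpy, scipy, OpenCV 4.12 (cv2) and the standard library are available. Lean on these libraries where they do the work, as an engineer would, in place of code of your own. Each camera call takes 0.05 s, during which the arm holds its last target. There are 200 camera calls.

## Working session

There is one attempt and no reset: what is moved stays moved. The work goes in short steps, Python scripts to look and compute and a shell command to move; the robot and the scene stay as the last step left them, time stands still between calls to the robot, and variables do not carry over. Pictures are saved under pics/ and viewed, at most 10 in all, crops included, and the job is handed in when it is done.

```bash
mkdir -p pics; cat > h.py <<'E'
import numpy as np,cv2
from cell import read_state,snapshot
def ray(s,u,v):
    f=s["image"].shape[0]/2/np.tan(np.radians(s["vfov"])/2)
    d=np.array([(u-s["cx"])/f,(v-s["cy"])/f,1.]);P=np.array(s["pose"])
    return P[:3,3],P[:3,:3]@d
def px2w(s,u,v,z):
    o,d=ray(s,u,v);return o+d*(z-o[2])/d[2]
def w2px(s,p):
    f=s["image"].shape[0]/2/np.tan(np.radians(s["vfov"])/2);P=np.array(s["pose"])
    c=P[:3,:3].T@(np.array(p)-P[:3,3]);return c[:2]/c[2]*f+[s["cx"],s["cy"]]
E
python3 - <<'E'
from h import *
import pickle
for n in("scene","top"):
    s=snapshot(n);pickle.dump(s,open(f"pics/{n}0.pkl","wb"))
    cv2.imwrite(f"pics/{n}0.png",cv2.resize(s["image"][:,:,::-1],(800,600),interpolation=cv2.INTER_CUBIC))
    print(n,s["vfov"],s["cx"],s["cy"],np.round(s["pose"],3).tolist())
st=read_state();print({k:np.round(v,3).tolist() for k,v in st.items()})
E
```

```text
scene 45.37940837975839 251.30574023927358 193.7479390119431 [[-0.888, -0.252, 0.385, 0.139], [-0.46, 0.504, -0.731, 0.839], [-0.01, -0.826, -0.563, 0.649], [0.0, 0.0, 0.0, 1.0]]
top 48.125453858700794 248.21967736823257 190.35365918826932 [[0.025, -0.996, 0.085, 0.447], [-1.0, -0.025, 0.004, 0.056], [-0.002, -0.085, -0.996, 1.296], [0.0, 0.0, 0.0, 1.0]]
{'time_s': 0.1, 'q': [65.936, 30.771, -0.252, 88.163, 0.149, 61.149, -4.08], 'joint_vel': [-0.041, -0.171, -0.032, -0.126, 0.087, -0.071, 0.004], 'tau': [0.003, -58.457, 1.052, -25.978, 0.013, 0.005, 0.0], 'position': [0.225, -0.609, 0.253], 'eef_rot': [[0.938, 0.346, -0.001], [0.346, -0.938, 0.001], [-0.0, -0.001, -1.0]], 'ft_force': [-0.218, 0.153, 0.218], 'moment': [0.025, -0.012, -0.056], 'finger_force': 0.0, 'finger_gap': 0.086}
```

View pics/scene0.png

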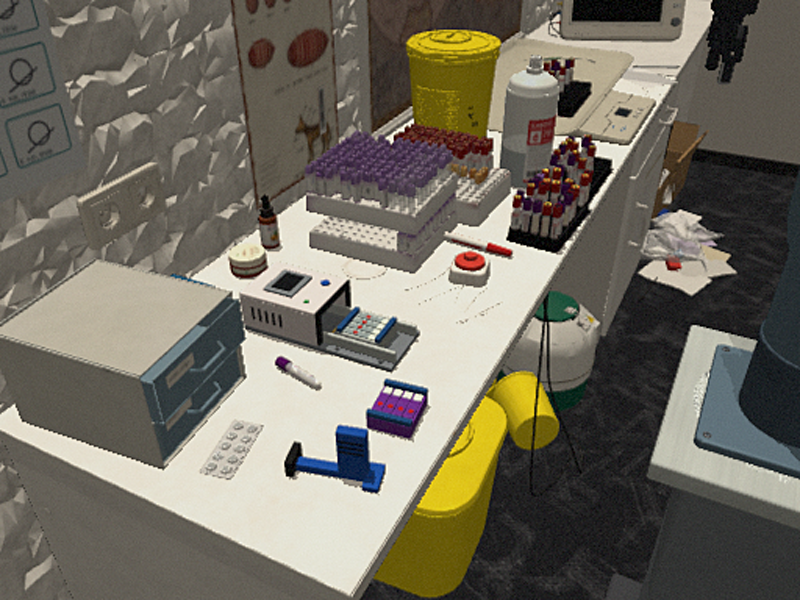

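View pics/top0.png

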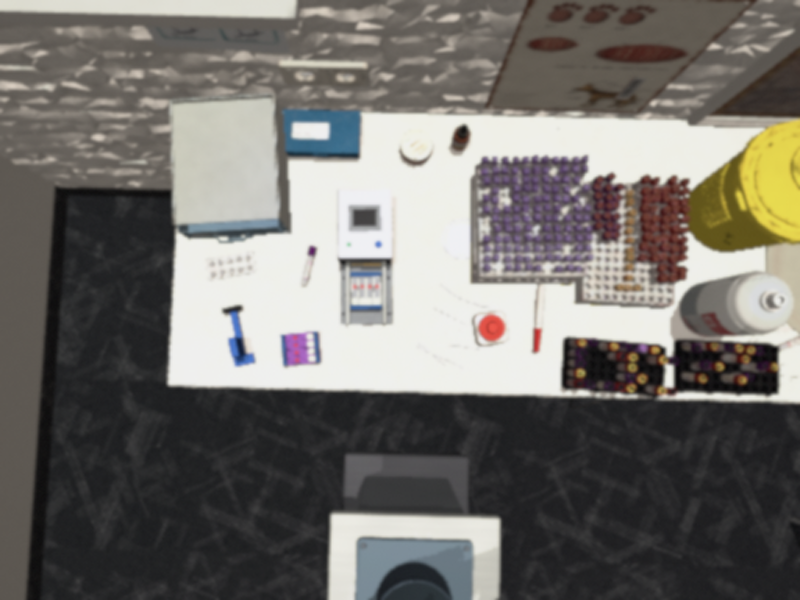

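The scene view shows the dock with reader (about 330,320), the pusher standing with its black nose to the left (290–385, 425–490), the purple decoy (397,405), the tube (300,372), the timer (470,267) and the marker (480,245). The top view has the dock at (367,290), the pusher at (238,335) with its nose at (233,310), and the decoy at (300,348). Next I'll enlarge both.

```bash
python3 - <<'E'
from h import *
import pickle
t=pickle.load(open("pics/top0.pkl","rb"));s=pickle.load(open("pics/scene0.pkl","rb"))
# top crop cols 135..265, rows 150..247 ; x6
c=t["image"][150:248,130:260,::-1];cv2.imwrite("pics/topc.png",cv2.resize(c,None,fx=6,fy=6,interpolation=cv2.INTER_CUBIC))
c=s["image"][165:320,145:285,::-1];cv2.imwrite("pics/scc.png",cv2.resize(c,None,fx=3.87,fy=3.87,interpolation=cv2.INTER_CUBIC))
E
```

```text
(no output)
```

View pics/topc.png

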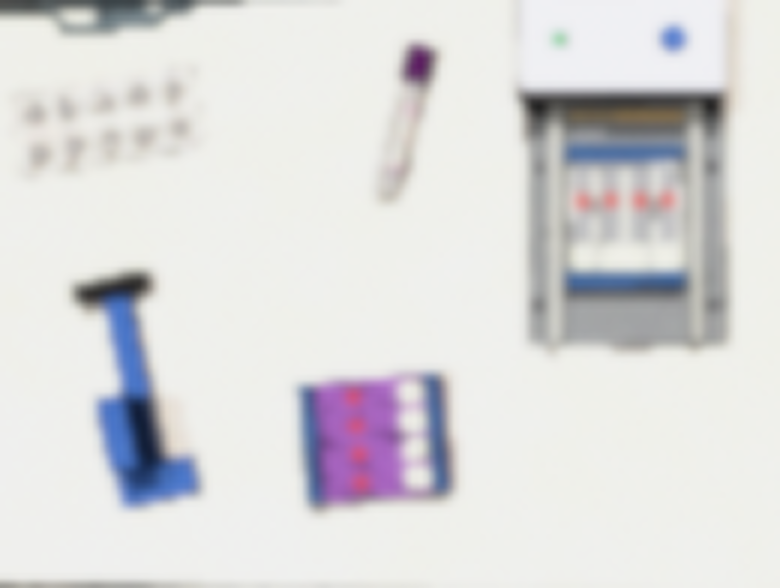

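View pics/scc.png

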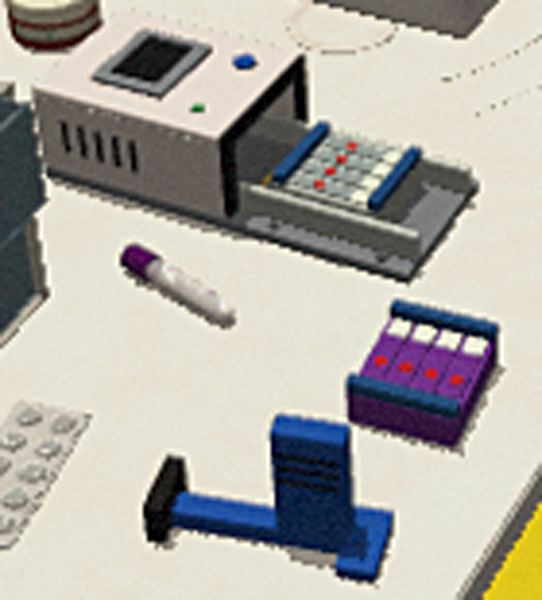

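```bash
python3 - <<'E'
from h import *
import pickle
t=pickle.load(open("pics/top0.pkl","rb"));s=pickle.load(open("pics/scene0.pkl","rb"))
T=lambda u,v,z:np.round(px2w(t,(u+.5)/6-.5+130,(v+.5)/6-.5+150,z)[:2]*1000,1)
S=lambda u,v,z:np.round(px2w(s,(u+.5)/3.87-.5+145,(v+.5)/3.87-.5+165,z)[:2]*1000,1)
for n,f,u,v,z in [("plate open L",T,530,343,.008),("plate open R",T,727,343,.008),("rail L end",T,555,347,.026),("rail R end",T,696,347,.026),("reader front L",T,517,97,.071),("reader front R",T,727,97,.071),
("carr rear L",T,567,290,.038),("carr rear R",T,687,290,.038),("carr fr L",T,567,147,.038),("carr fr R",T,687,147,.038),
("nose L",T,75,288,.024),("nose R",T,150,272,.024),("foot L",T,125,505,.01),("foot R",T,200,492,.01),
("S plate open near",S,408,278,.008),("S plate far",S,476,185,.008),("S grip nose-end top",S,273,432,.075),("S grip rear-end top near",S,349,438,.075),("S grip far nose",S,280,414,.075),("S grip far rear",S,350,424,.075),("S foot rear near",S,370,578,.012),("S foot rear far",S,391,512,.012),("S nose bottom near",S,148,540,0),("S nose top far",S,184,460,.024),("S nose top near",S,152,487,.024),
("S carr rear near",S,372,203,.036),("S carr rear far",S,420,150,.036),("S reader top near front",S,222,136,.071),("S reader top far",S,304,55,.071)]:
    print(n,f(u,v,z))
E
```

```text
plate open L [505.5 151.1]
plate open R [508.   52.7]
rail L end [503.  137.4]
rail R end [504.8  68. ]
reader front L [620.3 156.4]
reader front R [622.8  55.9]
carr rear L [530.5 131.7]
carr rear R [532.  73.]
carr fr L [600.8 133.8]
carr fr R [602.3  74.9]
nose L [526.2 375.7]
nose R [535.1 339. ]
foot L [419.9 349.4]
foot R [427.3 312.5]
S plate open near [504.6 154.7]
S plate far [508.4  58.4]
S grip nose-end top [470.7 350.9]
S grip rear-end top near [438.  338.6]
S grip far nose [473.9 339.4]
S grip far rear [441.9 330.6]
S foot rear near [418.2 358.2]
S foot rear far [428.6 318. ]
S nose bottom near [529.8 376.8]
S nose top far [528.9 343.5]
S nose top near [532.7 365.4]
S carr rear near [537.9 134.5]
S carr rear far [537.2  75.9]
S reader top near front [621.4 157.7]
S reader top far [623.   62.6]
```

Estimates in mm:
- **Dock:** yaw about 1.5°, mouth at about (627,107).
- **Carrier:** rear face at x ≈ 533, y ≈ 104.
- **Pusher:** yaw about 14°, grip at about (454,339).

These agree with the given sizes and the reach. I'll now swing the arm over in an arc.

```bash
python3 -m handwheel '[[[38,-40,0,0,100],[38,-40,0,0,100],[38,-40,0,0,100],[38,-40,0,0,100],[38,-40,0,0,100],[38,-40,0,0,100],[38,-40,0,0,100],[38,-40,0,0,100]]]'
```

```text
time_s: 1.1
position: [0.3998, -0.2025, 0.2532]
eef_rot: [[0.938, 0.346, -0.0], [0.346, -0.938, -0.0], [-0.0, 0.0, -1.0]]
ft_force: [1.2, -0.3, 0.3]
finger_gap: 0.0854
finger_force: 0.0
```

```bash
python3 -m handwheel '[[[25,-43,0,0,100],[24,-43,0,0,100],[24,-43,0,0,100],[24,-43,0,0,100],[24,-43,0,0,100],[24,-43,0,0,100],[24,-43,0,0,100],[24,-43,0,0,100]]]'
```

```text
time_s: 2.1
position: [0.4613, 0.1867, 0.2531]
eef_rot: [[0.938, 0.346, -0.0], [0.346, -0.938, -0.0], [-0.0, 0.0, -1.0]]
ft_force: [1.0, -0.6, 0.3]
finger_gap: 0.0853
finger_force: 0.0
```

```bash
python3 -m handwheel '[[[12,-36,0,0,100],[12,-36,0,0,100],[12,-36,0,0,100],[11,-36,0,0,100],[0,0,25,0.027,100],[0,0,25,0.027,100],[0,0,25,0.027,100],[0,0,25,0.027,100]]]'
python3 - <<'E'
from h import *
import pickle
st=read_state();print(np.round(st["position"],4),np.round(st["eef_rot"],3).tolist())
for n in("scene","top"):
    s=snapshot(n);pickle.dump(s,open(f"pics/{n}1.pkl","wb"))
    if n=="scene": c=s["image"][190:345,145:305,::-1];cv2.imwrite("pics/sc1.png",cv2.resize(c,None,fx=3.87,fy=3.87,interpolation=cv2.INTER_CUBIC))
    p=np.array(st["position"]);
    print(n,w2px(s,p+[0,0,-.022]))
E
```

```text
time_s: 3.1
position: [0.4553, 0.3364, 0.1521]
eef_rot: [[0.97, 0.242, -0.001], [0.242, -0.97, -0.001], [-0.001, 0.0, -1.0]]
ft_force: [-0.2, -0.8, -0.0]
finger_gap: 0.0857
finger_force: 0.0
[0.4553 0.3364 0.1521] [[0.97, 0.242, -0.001], [0.242, -0.97, -0.001], [-0.001, 0.0, -1.0]]
scene [225.55297406 250.30339295]
top [145.65065836 221.4087007 ]
```

View pics/sc1.png

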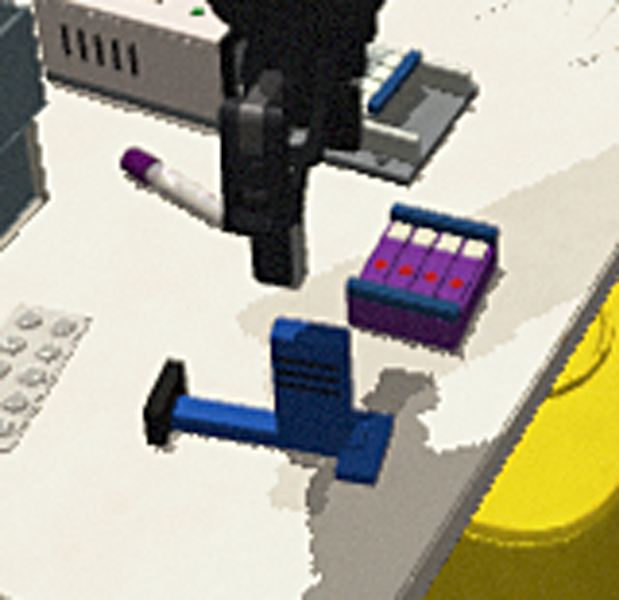

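Fingers stand over the grip, straddling it (near fingertip at (278,285), grip top at (272–350, 325)). I'll lower and grasp.

```bash
python3 -m handwheel '[[[0,-2,31,0,100],[0,0,31,0,100],[0,0,31,0,100],[0,0,0,0,100],[0,0,0,0,0],[0,0,0,0,0],[0,0,0,0,0],[0,0,0,0,0]]]'
python3 - <<'E'
from h import *
import pickle
s=snapshot("scene");pickle.dump(s,open("pics/scene2.pkl","wb"))
c=s["image"][190:345,145:305,::-1];cv2.imwrite("pics/sc2.png",cv2.resize(c,None,fx=3.87,fy=3.87,interpolation=cv2.INTER_CUBIC))
E
```

```text
time_s: 4.2
position: [0.4553, 0.3389, 0.0608]
eef_rot: [[0.97, 0.243, 0.001], [0.243, -0.97, 0.001], [0.001, -0.0, -1.0]]
ft_force: [-0.8, 0.7, -1.3]
finger_gap: 0.0133
finger_force: 61.7
```

View pics/sc2.png

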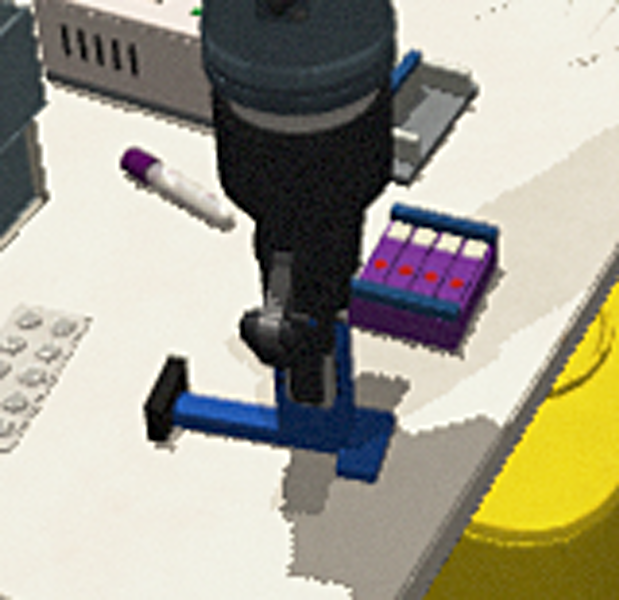

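The pusher is gripped at mid-grip: gap 13.3 mm, 62 N. I'll lift, turn to the dock's yaw, and carry it over behind the carrier.

```bash
python3 -m handwheel '[[[0,0,-30,0,0],[0,0,-30,0.109,0],[0,0,0,0.109,0],[-8,47,0,0,0],[-8,47,0,0,0],[-8,47,0,0,0],[-8,47,0,0,0],[-7,48,0,0,0]]]'
python3 - <<'E'
from h import *
import pickle
s=snapshot("top");pickle.dump(s,open("pics/top3.pkl","wb"))
c=s["image"][150:248,160:290,::-1];cv2.imwrite("pics/top3.png",cv2.resize(c,None,fx=6,fy=6,interpolation=cv2.INTER_CUBIC))
s=snapshot("scene");pickle.dump(s,open("pics/scene3.pkl","wb"))
st=read_state();print(np.round(st["position"],4),np.round(st["ft_force"],2))
E
```

```text
time_s: 5.25
position: [0.4222, 0.1002, 0.1204]
eef_rot: [[1.0, 0.028, 0.0], [0.028, -1.0, -0.0], [0.0, 0.0, -1.0]]
ft_force: [-0.7, -0.4, -1.9]
finger_gap: 0.013
finger_force: 61.0
[0.421  0.0956 0.1198] [-0.68 -0.26 -1.16]
```

View pics/top3.png

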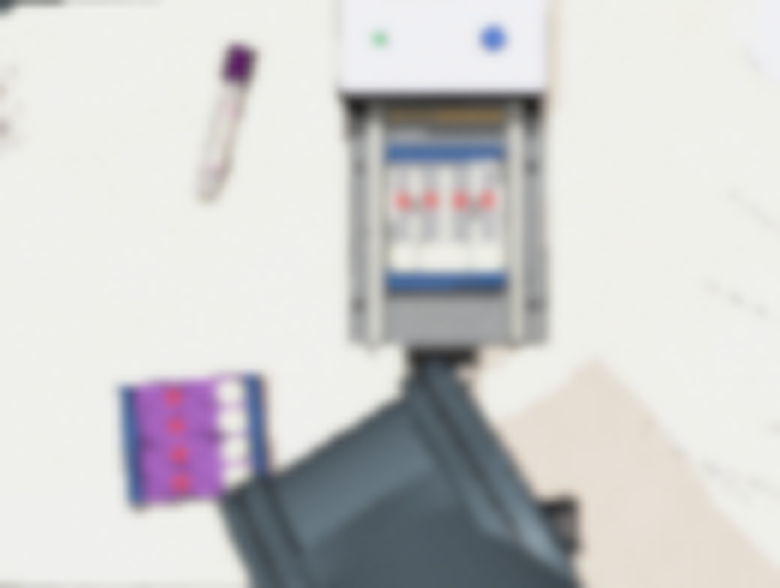

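Top view: the nose's front edge is at row 347, columns about 405–477, just behind the open end. The carrier's bars span columns 387–505. I'll work out the lateral offset.

```bash
python3 - <<'E'
from h import *
import pickle
t=pickle.load(open("pics/top3.pkl","rb"));s=pickle.load(open("pics/scene3.pkl","rb"))
T=lambda u,v,z:np.round(px2w(t,(u+.5)/6-.5+160,(v+.5)/6-.5+150,z)[:2]*1000,1)
for a in [(405,347,.084),(477,347,.084),(387,290,.038),(505,290,.038),(387,147,.038),(505,147,.038),(352,343,.008),(547,343,.008),(340,97,.071),(550,97,.071),(383,347,.026),(510,347,.026),(378,110,.026),(515,110,.026)]:print(a,T(*a))
st=read_state();print(np.round(st["position"],4),np.round(st["joint_vel"],2))
c=s["image"][165:295,165:325,::-1];cv2.imwrite("pics/sc3.png",cv2.resize(c,None,fx=4.5,fy=4.5,interpolation=cv2.INTER_CUBIC))
E
```

```text
(405, 347, 0.084) [500.8 119.6]
(477, 347, 0.084) [501.7  85.8]
(387, 290, 0.038) [530.5 131.7]
(505, 290, 0.038) [531.9  74. ]
(387, 147, 0.038) [600.8 133.8]
(505, 147, 0.038) [602.3  75.8]
(352, 343, 0.008) [505.5 150.1]
(547, 343, 0.008) [508.   52.7]
(340, 97, 0.071) [620.3 155. ]
(550, 97, 0.071) [622.9  54.4]
(383, 347, 0.026) [503.1 133.5]
(510, 347, 0.026) [504.7  71. ]
(378, 110, 0.026) [620.7 139.5]
(515, 110, 0.026) [622.4  71.6]
[0.421  0.0956 0.1198] [-3.77  1.07 -3.36 -3.11 -0.79 -0.97 -3.81]
```

View pics/sc3.png

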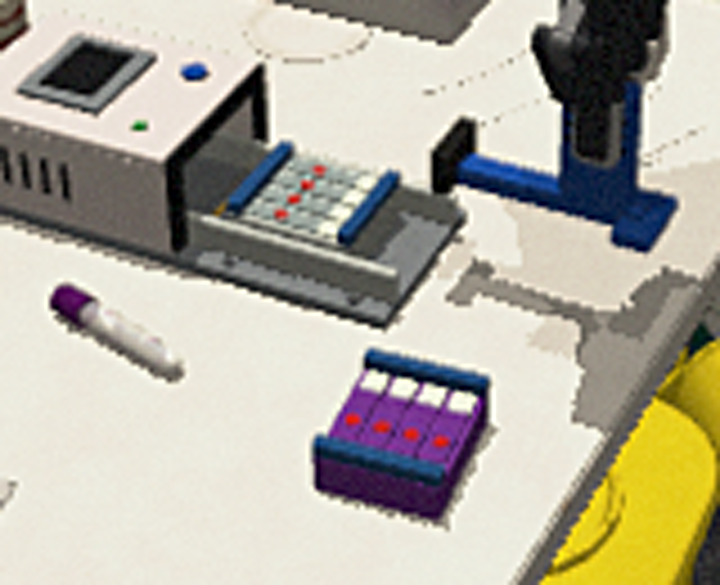

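Pusher level in the grip, nose (435–475, 120–195) in line behind the carrier. I'll lower to push height and settle.

```bash
python3 -m handwheel '[[[0,0,16,0,0],[0,0,16,0,0],[0,0,15,0,0],[0,0,0,0,0],[0,0,0,0,0]]]'
```

```text
time_s: 5.98
position: [0.4228, 0.102, 0.0735]
eef_rot: [[1.0, 0.028, 0.0], [0.028, -1.0, 0.0], [0.0, -0.0, -1.0]]
ft_force: [0.2, 0.1, -0.6]
finger_gap: 0.0132
finger_force: 60.9
```

```bash
python3 -m handwheel '[[[4,0,0,0,0],[4,0,0,0,0],[4,0,0,0,0],[4,0,0,0,0],[2,0,0,0,0],[2,0,0,0,0],[2,0,0,0,0],[0,0,0,0,0]]]'; python3 -m handwheel '[[[2,0,0,0,0],[2,0,0,0,0],[2,0,0,0,0],[2,0,0,0,0],[2,0,0,0,0],[2,0,0,0,0],[2,0,0,0,0],[2,0,0,0,0]]]'
```

```text
time_s: 6.98
position: [0.4448, 0.1023, 0.0733]
eef_rot: [[1.0, 0.028, 0.0], [0.028, -1.0, 0.0], [0.0, -0.0, -1.0]]
ft_force: [-1.4, 0.6, -1.4]
finger_gap: 0.0137
finger_force: 60.9
time_s: 7.98
position: [0.4578, 0.1024, 0.0727]
eef_rot: [[1.0, 0.028, -0.005], [0.028, -1.0, -0.002], [-0.005, 0.001, -1.0]]
ft_force: [-7.6, -0.6, 3.6]
finger_gap: 0.013
finger_force: 61.7
```

In contact (7.6 N). I'll push on gently.

```bash
python3 -m handwheel '[[[3,0,0,0,0],[3,0,0,0,0],[3,0,0,0,0],[3,0,0,0,0],[3,0,0,0,0],[3,0,0,0,0],[3,0,0,0,0],[3,0,0,0,0]]]'; python3 -m handwheel '[[[0,0,0,0,0]]]'
```

```text
time_s: 8.98
position: [0.4819, 0.103, 0.0727]
eef_rot: [[1.0, 0.028, -0.005], [0.028, -1.0, -0.002], [-0.005, 0.001, -1.0]]
ft_force: [-6.9, -0.3, 3.8]
finger_gap: 0.013
finger_force: 61.7
time_s: 9.1
position: [0.4825, 0.103, 0.0727]
eef_rot: [[1.0, 0.028, -0.004], [0.028, -1.0, -0.001], [-0.004, 0.001, -1.0]]
ft_force: [-5.4, -0.2, 0.8]
finger_gap: 0.0135
finger_force: 61.5
```

```bash
python3 -m handwheel '[[[3,0,0,0,0],[3,0,0,0,0],[3,0,0,0,0],[3,0,0,0,0],[3,0,0,0,0],[3,0,0,0,0],[3,0,0,0,0],[3,0,0,0,0]]]'; python3 -m handwheel '[[[3,0,0,0,0],[3,0,0,0,0],[3,0,0,0,0],[3,0,0,0,0],[3,0,0,0,0],[3,0,0,0,0],[3,0,0,0,0],[0,0,0,0,0]]]'
python3 - <<'E'
from h import *
import pickle
s=snapshot("top");c=s["image"][150:248,160:290,::-1];cv2.imwrite("pics/top4.png",cv2.resize(c,None,fx=6,fy=6,interpolation=cv2.INTER_CUBIC))
E
```

```text
time_s: 10.1
position: [0.506, 0.1037, 0.0727]
eef_rot: [[1.0, 0.028, -0.005], [0.028, -1.0, -0.002], [-0.005, 0.001, -1.0]]
ft_force: [-7.1, -0.2, 4.0]
finger_gap: 0.0132
finger_force: 61.7
time_s: 11.1
position: [0.5275, 0.1044, 0.0727]
eef_rot: [[1.0, 0.028, -0.004], [0.028, -1.0, -0.001], [-0.004, 0.001, -1.0]]
ft_force: [-5.5, -0.5, 1.3]
finger_gap: 0.0133
finger_force: 61.5
```

View pics/top4.png

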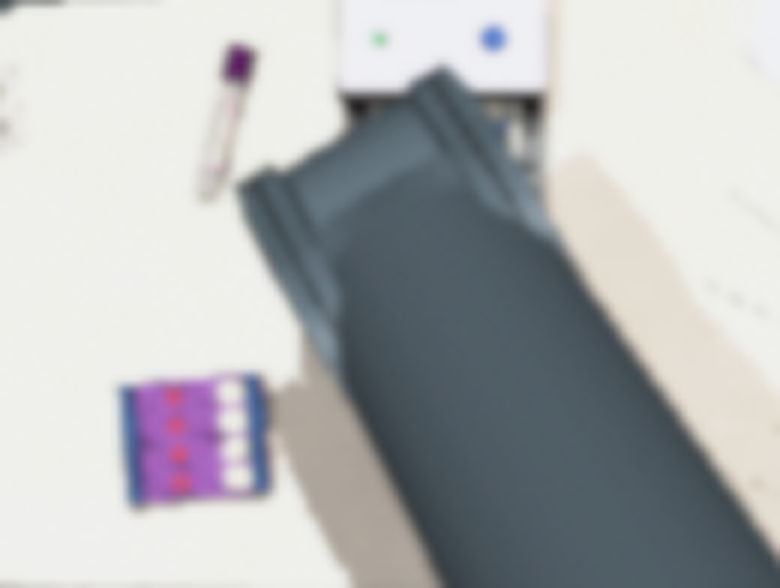

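The arm hides the track from above, so I go by force and position: rear face at x ≈ 0.608, forces 5–7 N. I'll use smaller steps now.

```bash
python3 -m handwheel '[[[2,0,0,0,0],[2,0,0,0,0],[2,0,0,0,0],[2,0,0,0,0],[2,0,0,0,0],[2,0,0,0,0],[2,0,0,0,0],[0,0,0,0,0]]]'
```

```text
time_s: 12.15
position: [0.5413, 0.1048, 0.0727]
eef_rot: [[1.0, 0.028, -0.005], [0.028, -1.0, -0.001], [-0.005, 0.001, -1.0]]
ft_force: [-5.8, 0.3, 2.0]
finger_gap: 0.0135
finger_force: 61.6
```

```bash
python3 -m handwheel '[[[1,0,0,0,0],[0,0,0,0,0],[1,0,0,0,0],[0,0,0,0,0],[1,0,0,0,0],[0,0,0,0,0]]]'
```

```text
time_s: 12.9
position: [0.544, 0.1049, 0.0727]
eef_rot: [[1.0, 0.028, -0.005], [0.028, -1.0, -0.001], [-0.005, 0.001, -1.0]]
ft_force: [-7.2, 0.1, 3.2]
finger_gap: 0.0135
finger_force: 61.7
```

```bash
python3 -m handwheel '[[[1,0,0,0,0],[0,0,0,0,0],[1,0,0,0,0],[0,0,0,0,0],[1,0,0,0,0],[0,0,0,0,0]]]'
```

```text
time_s: 13.65
position: [0.547, 0.105, 0.0726]
eef_rot: [[1.0, 0.028, -0.005], [0.028, -1.0, -0.001], [-0.005, 0.001, -1.0]]
ft_force: [-6.1, -0.6, 2.4]
finger_gap: 0.0132
finger_force: 61.7
```

```bash
python3 -m handwheel '[[[1,0,0,0,0],[0,0,0,0,0],[1,0,0,0,0],[0,0,0,0,0],[1,0,0,0,0],[0,0,0,0,0]]]'
```

```text
time_s: 14.4
position: [0.55, 0.1051, 0.0726]
eef_rot: [[1.0, 0.028, -0.005], [0.028, -1.0, -0.001], [-0.005, 0.001, -1.0]]
ft_force: [-5.9, -0.2, 3.8]
finger_gap: 0.0131
finger_force: 61.7
```

```bash
python3 -m handwheel '[[[1,0,0,0,0],[0,0,0,0,0],[1,0,0,0,0],[0,0,0,0,0],[1,0,0,0,0],[0,0,0,0,0]]]'
```

```text
time_s: 15.15
position: [0.553, 0.1052, 0.0727]
eef_rot: [[1.0, 0.028, -0.005], [0.028, -1.0, -0.001], [-0.005, 0.001, -1.0]]
ft_force: [-7.7, 0.7, 2.6]
finger_gap: 0.0137
finger_force: 61.7
```

```bash
python3 -m handwheel '[[[1,0,0,0,0],[0,0,0,0,0],[1,0,0,0,0],[0,0,0,0,0],[1,0,0,0,0],[0,0,0,0,0]]]'
```

```text
time_s: 15.9
position: [0.556, 0.1053, 0.0727]
eef_rot: [[1.0, 0.028, -0.005], [0.028, -1.0, -0.001], [-0.005, 0.001, -1.0]]
ft_force: [-6.7, 0.2, 3.4]
finger_gap: 0.0132
finger_force: 61.7
```

```bash
python3 -m handwheel '[[[1,0,0,0,0],[0,0,0,0,0],[1,0,0,0,0],[0,0,0,0,0],[1,0,0,0,0],[0,0,0,0,0]]]'
```

```text
time_s: 16.65
position: [0.5586, 0.1054, 0.0725]
eef_rot: [[1.0, 0.028, -0.006], [0.028, -1.0, -0.001], [-0.006, 0.001, -1.0]]
ft_force: [-7.7, 0.6, 3.9]
finger_gap: 0.0134
finger_force: 61.8
```

```bash
python3 -m handwheel '[[[1,0,0,0,0],[0,0,0,0,0],[1,0,0,0,0],[0,0,0,0,0],[0,0,0,0,0]]]'
```

```text
time_s: 17.27
position: [0.5603, 0.1054, 0.0725]
eef_rot: [[1.0, 0.028, -0.006], [0.028, -1.0, -0.002], [-0.006, 0.001, -1.0]]
ft_force: [-7.7, -0.1, 3.4]
finger_gap: 0.013
finger_force: 61.8
```

```bash
python3 -m handwheel '[[[1,0,0,0,0],[0,0,0,0,0],[1,0,0,0,0],[0,0,0,0,0],[0,0,0,0,0]]]'
```

```text
time_s: 17.9
position: [0.5607, 0.1054, 0.0721]
eef_rot: [[1.0, 0.029, -0.01], [0.029, -1.0, -0.002], [-0.01, 0.002, -1.0]]
ft_force: [-12.4, -0.6, 5.9]
finger_gap: 0.0135
finger_force: 61.9
```

Advance stopped: 0.4 mm for 2 mm commanded, force up to 12.4 N. One small confirming nudge, then I'll back off gently.

```bash
python3 -m handwheel '[[[0.8,0,0,0,0],[0,0,0,0,0],[0,0,0,0,0]]]'
```

```text
time_s: 18.27
position: [0.5608, 0.1054, 0.072]
eef_rot: [[1.0, 0.029, -0.011], [0.029, -1.0, -0.002], [-0.011, 0.002, -1.0]]
ft_force: [-13.6, -0.2, 6.8]
finger_gap: 0.0131
finger_force: 62.1
```

```bash
python3 -m handwheel '[[[-1,0,0,0,0],[-1,0,0,0,0],[-1,0,0,0,0],[-2,0,0,0,0],[-2,0,0,0,0],[-3,0,0,0,0],[-3,0,0,0,0],[-5,0,0,0,0]]]'
```

```text
time_s: 19.27
position: [0.5487, 0.1052, 0.0735]
eef_rot: [[1.0, 0.028, 0.001], [0.028, -1.0, 0.0], [0.001, -0.0, -1.0]]
ft_force: [0.4, 0.5, -0.5]
finger_gap: 0.0129
finger_force: 60.9
```

Solid contact confirmed: 0.1 mm further for 0.8 mm, then clean release. I'll withdraw along the track and carry the pusher back to its old spot.

```bash
python3 -m handwheel '[[[-10,0,0,0,0],[-16,0,0,0,0],[-20,0,0,0,0],[-20,0,0,0,0],[-20,0,0,0,0],[-20,0,0,0,0],[-14,0,0,0,0],[-6,0,0,0,0]]]'; python3 -m handwheel '[[[0,0,-30,0,0],[0,0,-30,0,0],[7,-40,0,0,0],[7,-45,0,0,0],[7,-45,0,0,0],[7,-45,0,0,0],[7,-40,0,0,0],[5,-22,0,0,0]]]'; python3 -m handwheel '[[[0,0,25,0,0],[0,0,25,0,0],[0,0,15,0,0],[0,0,4,0,0],[0,0,0,0,0],[0,0,0,0,0]]]'
python3 - <<'E'
from h import *
s=snapshot("scene");cv2.imwrite("pics/sc5.png",cv2.resize(s["image"][165:330,145:320,::-1],None,fx=3.6,fy=3.6,interpolation=cv2.INTER_CUBIC))
E
```

```text
time_s: 20.27
position: [0.4216, 0.1016, 0.0734]
eef_rot: [[1.0, 0.028, -0.0], [0.028, -1.0, -0.0], [-0.0, 0.0, -1.0]]
ft_force: [0.1, 0.0, -1.2]
finger_gap: 0.0133
finger_force: 60.9
time_s: 21.28
position: [0.4558, 0.3426, 0.1334]
eef_rot: [[1.0, 0.03, 0.0], [0.03, -1.0, 0.002], [0.001, -0.002, -1.0]]
ft_force: [-1.2, -0.1, -1.6]
finger_gap: 0.0131
finger_force: 60.9
time_s: 22.02
position: [0.4564, 0.3401, 0.0651]
eef_rot: [[1.0, 0.028, 0.001], [0.028, -1.0, 0.001], [0.001, -0.001, -1.0]]
ft_force: [-0.5, 0.1, -1.0]
finger_gap: 0.0132
finger_force: 61.1
```

View pics/sc5.png

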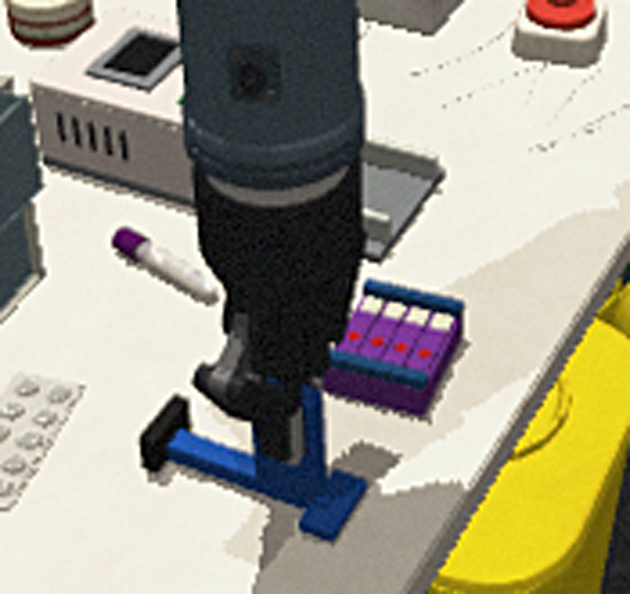

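The pusher is level just above bare worktop, the track's open end is empty (carrier in the reader) and the tube is unmoved. I'll set it down by feel.

```bash
python3 -m handwheel '[[[0,0,1.5,0,0],[0,0,1.5,0,0],[0,0,1,0,0],[0,0,0,0,0],[0,0,0,0,0]]]'
```

```text
time_s: 22.7
position: [0.4557, 0.3397, 0.0605]
eef_rot: [[1.0, 0.028, -0.0], [0.028, -1.0, -0.0], [-0.0, 0.0, -1.0]]
ft_force: [-1.4, -0.7, 3.5]
finger_gap: 0.0133
finger_force: 61.5
```

Touched down (3.5 N). I'll release and check.

```bash
python3 -m handwheel '[[[0,0,0,0,30],[0,0,0,0,60],[0,0,0,0,100],[0,0,0,0,100],[0,0,0,0,100],[0,0,0,0,100]]]'; python3 -m handwheel '[[[0,0,-10,0,100],[0,0,-20,0,100],[0,0,-40,0,100],[0,0,-40,0,100],[0,0,-40,0,100],[0,0,0,0,100],[0,0,0,0,100]]]'
python3 - <<'E'
from h import *
s=snapshot("scene");cv2.imwrite("pics/sc6.png",cv2.resize(s["image"][130:330,120:330,::-1],None,fx=3,fy=3,interpolation=cv2.INTER_CUBIC))
E
```

```text
time_s: 23.45
position: [0.4558, 0.3397, 0.0603]
eef_rot: [[1.0, 0.028, -0.0], [0.028, -1.0, 0.0], [-0.0, -0.0, -1.0]]
ft_force: [-0.3, -0.4, -1.1]
finger_gap: 0.0856
finger_force: 0.0
time_s: 24.32
position: [0.4558, 0.3394, 0.2108]
eef_rot: [[1.0, 0.028, 0.001], [0.028, -1.0, 0.0], [0.001, -0.0, -1.0]]
ft_force: [-0.2, -0.1, -0.5]
finger_gap: 0.0852
finger_force: 0.0
```

View pics/sc6.png

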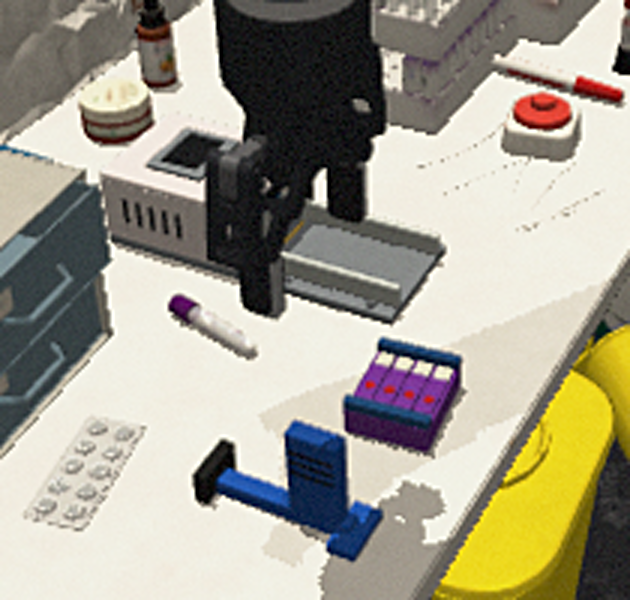

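The pusher stands upright at (290,490), the track outside the mouth is empty, and the tube, timer and marker are undisturbed. I make that 11 pictures viewed, one over the limit of 10. I'll hand in.

```bash
python3 -c "
from cell import sign_off;print(sign_off())"
```

```text
the job is handed in; nothing more can be done
None
```

Job handed in at about 24 s: the carrier came up solid on the stop (13.6 N peak at the wrist, below the 18 N limit) and was left there, the pusher stands upright on the bare worktop, and the timer, marker and tube look unmoved; sign-off returned no verdict, and I viewed 11 pictures, one over the limit of 10.

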